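# Seat the phone in the screen press and tension the wheel

## Robot

A 7-joint arm with a two-finger parallel gripper is mounted at the origin on the work surface. World frame = base frame: x ahead of the robot, y to its left, z up, the work surface at z = 0. Lengths are in m, angles in rad, forces in N, time in s.
With the tool pointing down it reaches from about 0.425 to 0.925 m from the base axis. Payload 6.8 kg.
Tool frame: the origin (TCP) lies on the front face of the gripper's body, between the roots of the fingers; the fingertips stand 73 mm ahead of it and the grasp point (between the pads) lies 54 mm ahead of it; z points along the fingers, y is the direction in which the jaws open and shut (so a half turn about z gives the same grasp; the last joint's range is limited). The gripper opens to 85 mm and grips with 20 to 120 N. Pads are 22 mm wide; open, the fingers measure 114 mm over their backs; the gripper's body (76 mm by 85 mm) begins 54 mm behind the grasp point. The pads swing forward as they close: fully open they stand 13 mm farther back than shut.
Start: joints at [1.125, 0.477, 0.022, 1.555, -0.011, 1.109, -0.083], TCP at [0.224, -0.637, 0.304] pointing down, gripper open.
Joint ranges: [-2.96, 2.96], [-0.34, 2.1], [-1.41, 1.46], [0.24, 2.44], [-1.37, 4.51], [0.17, 1.92], [-2.96, 2.96]. Speed limits (rad/s): [2.39, 2.39, 3.14, 3.14, 3.14, 3.14, 3.14].

## Interface

Orientations are given as a rotation vector (axis times angle).
In Python, from bench import * gives the robot as it stands.
- The arm moves only by the tool jog_arm, never from a script. Its argument "plan" is a list of rows, each a list of 2 entries, a list of its own where there are three numbers: the shift along the world's x, y, z in cm, then the turn about the world's z in rad. In form: [[[tx, ty, tz], twist], ...]. A call has 1 to 12 rows; each row shifts and turns the commanded pose from where the row before left it; what a row does not reach is not made up. A row lasts 1/10 s, in which the tool goes at most 50 mm and 8.59 degrees, less where a joint would pass 70% of its speed; a pose out of reach is approached as far as the arm can. A call is refused whole if a number of a shift passes 5 or a number of a turn 0.15, either way. A call with a gripper value outside its range is refused whole. "hand" is the finger opening in cm, from 0 to 8.54, set as the call begins (left out, the last holds). The fingers move at their own pace and stop on an object; "grip_force" is the grip in N (left out, the last holds). Time passes only in rows, so rows that do not move let the fingers close. It gives the time, the measured TCP pose, the force and the opening at its end, in the units of the state.
- get_obs(): the state, without advancing time (a new reading comes with each control period).
- grab_frame(name): name is "scene" or "top"; returns the picture (400x640x3 uint8, red, green, blue); there is no depth.
- get_calibration(name): a dict with "intrinsics" (3x3 intrinsics, pixels), "k1" (the pictures are not rectified: a ray, as slopes to the right and down, at radius r is drawn at 1 + k1 r^2 times it, then the intrinsics apply), "xyz" and "orientation" of the camera in the world. Camera axes: x right, y down, z forward; pixel columns grow to the right and rows downward; lengths in m; the calibration is good to about 2 mm. A picture is of the moment at which its call begins. get_calibration takes no time and is no camera call.
- hand_in(): hands the job in, once; it reports no verdict.
The state is a dict: "clock": time; "joints": joint angles; "qvel": joint speeds; "tau": joint torques, N m; "tcp_pos": TCP position; "orientation": TCP orientation; "contact_force": force on the tool from outside, world axes, zero at the start; "moment": the same for the moment, N m; "grip_width": finger opening in m.
Only numpy, scipy, OpenCV 4.12 (cv2) and the standard library are available. Lean on these libraries where they do the work, as an engineer would, in place of code of your own. Each camera call takes 0.05 s, during which the arm holds its last target. There are 200 camera calls.

## Task

The phone with the newly glued screen is only part of the way into the screen press. Slide it gently along its channel until it is fully home against the end stop, then wind the tension wheel clockwise until it has come up firm, about 0.45 N m at the wheel, without overtightening it, which cracks the screen. Let go of the wheel and leave the other things on the mat alone.

Things in the scene. Friction and masses are not known exactly. Their poses are not given: they have to be found in the camera images.
- jig: Dark metal screen press, fixed, 245x136 mm. Origin: its underside, below the wheel's upright axis. +x: along the channel from the open end to the end stop; z up. Flat bed 12 mm above the origin, from x -148 to +97. Channel 72 mm wide between rails 6 mm high; stop face at x +74. A bridge 40 mm wide in x, underside at 58 mm, top at 72 mm (centre nut to 76 mm), crosses at x 0 on posts at y +-57.
- wheel: Round black knurled tension wheel, 58 mm across, 20 mm thick, above the bridge, carrying the pad. Origin: on the axis at the wheel's underside, 85-92 mm over the jig's underside. Clockwise from above it sinks 12 mm a turn (1.9 mm/rad). Drag 0.27 N m turning (0.23 held still after a turn); once the pad bears on the phone it climbs about 0.12 N m per rad; firm at 0.45 N m. The rubber rim gives about 0.4 rad per N m before the hub follows.
- phone: Phone lying face up in the channel, 148x68x9 mm (x, y, z), about 0.2 kg, black glass. Origin: centre of its underside; +x towards the stop. It starts 28-58 mm short of home; home is with its origin at the jig's x = 0. Slides on its near end face; push with less than 20 N. The pad (40 mm disc under the bridge, on a foot of unknown set length) starts 0.8-4.8 mm above the glass. The glass cracks under 155 N, at about 0.55 N m of wheel torque.
- old_phone: Bystander: another phone, 130x62x8 mm, lying flat on the mat to the left of the press; origin at the centre of its underside. Leave it alone.
- flux: Bystander: small amber bottle, 38 mm across, 75 mm high, standing on the mat to the right of the press; origin at the centre of its underside. Leave it alone.
- driver: Bystander: screwdriver with a grey handle, 150 mm long, lying on the mat to the right of the press. Leave it alone.
Things that resemble listed ones, but are neither listed nor needed, are in the scene too. What is shaped like the phone but red or yellow is not meant.

How it is judged:
By the outcome, as a careful person would: the job done as asked, in the order asked, and still so for the second after the job is handed in, with the robot touching nothing.
It also fails if it takes over 72 s, if anything falls off the work surface, if the arm or the gripper's body presses on something with over 40 N, if the wrist force passes 120 N, or if a joint passes its speed limit or range.

## Working session

There is one attempt and no reset: what is moved stays moved. The work goes in short steps, Python scripts to look and compute and a tool call to move; the robot and the scene stay as the last step left them, time stands still between calls to the robot, and variables do not carry over. Pictures are saved under pics/ and viewed, about 8 in all and at most 12, crops included, and the job is handed in when it is done.

Besides the shell and the picture viewer there is one more tool, called after "Call:" as name([rows], argument=value, ...), one row to a line, values as JSON. jog_arm: Moves the arm, as the interface text tells. Its arguments: {"type":"object","properties":{"plan":{"type":"array","items":{"type":"array"}},"hand":{"type":"number"},"grip_force":{"type":"number"}},"required":["plan"]}

```bash
mkdir -p pics; ls; cat > h.py <<'E'
from bench import *
import numpy as np, cv2
from scipy.spatial.transform import Rotation as R
def cal(n):
    c=get_calibration(n);o=np.array(c['orientation'],float)
    M=R.from_rotvec(o).as_matrix() if o.size==3 else o
    return np.array(c['intrinsics']),float(c['k1']),np.array(c['xyz']),M
def ray(n,uv):
    K,k1,p,M=cal(n)
    d=cv2.undistortPoints(np.array([[uv]],float),K,np.array([k1,0,0,0,0.]))[0,0]
    return p,M@np.array([d[0],d[1],1])
def onz(n,uv,z):
    p,d=ray(n,uv);return p+d*(z-p[2])/d[2]
def proj(n,P):
    K,k1,p,M=cal(n)
    r=M.T; t=-M.T@p
    return cv2.projectPoints(np.array(P,float).reshape(-1,1,3),cv2.Rodrigues(r)[0],t,K,np.array([k1,0,0,0,0.]))[0][:,0]
def tri(a,b):
    (p,d),(q,e)=ray(*a),ray(*b);d=d/np.linalg.norm(d);e=e/np.linalg.norm(e)
    s=np.linalg.lstsq(np.c_[d,-e],q-p,rcond=None)[0];A=p+d*s[0];B=q+e*s[1]
    return (A+B)/2,np.linalg.norm(A-B)
def grab(n,f):
    im=grab_frame(n);cv2.imwrite(f'pics/{f}.png',im[:,:,::-1]);return im
E
python3 - <<'E'
from h import *
print(get_obs())
for n in('scene','top'):
    grab(n,n+'0');print(get_calibration(n))
E
```

```text
pics
{'clock': 0.0, 'joints': array([ 1.12489432,  0.47783182,  0.02237624,  1.55646267, -0.01154473,
        1.10927765, -0.08312044]), 'qvel': array([-8.47397365e-04,  2.45980686e-04,  2.52048379e-04,  1.83017228e-03,
       -1.29872758e-03, -1.40171280e-04,  4.99182866e-05]), 'tau': array([ 2.12166549e-05, -5.96443963e+01,  1.60828594e+00, -2.81190276e+01,
        1.25080286e-02,  9.55667929e-03, -2.63327144e-05]), 'tcp_pos': array([ 0.22353678, -0.63642472,  0.30290028]), 'orientation': array([-3.09512537e+00, -5.27716506e-01,  6.66448718e-04]), 'contact_force': array([ 0.08050933,  0.31435062, -0.14204571]), 'moment': array([-0.02877941,  0.02721023, -0.00947735]), 'grip_width': 0.08548639700937433}
{'intrinsics': array([[366.95403033,   0.        , 324.42520487],
       [  0.        , 366.95403033, 203.28989304],
       [  0.        ,   0.        ,   1.        ]]), 'k1': 0.0002253218311033316, 'xyz': array([1.22213559, 0.11004366, 0.57808131]), 'orientation': array([-1.63902545, -1.74317851,  0.86894774])}
{'intrinsics': array([[384.53805042,   0.        , 321.4170128 ],
       [  0.        , 384.53805042, 201.18085673],
       [  0.        ,   0.        ,   1.        ]]), 'k1': -0.07880895664426302, 'xyz': array([0.4988092 , 0.03179081, 1.03989269]), 'orientation': array([-2.13020617,  2.14813165, -0.11379156])}
```

View pics/scene0.png

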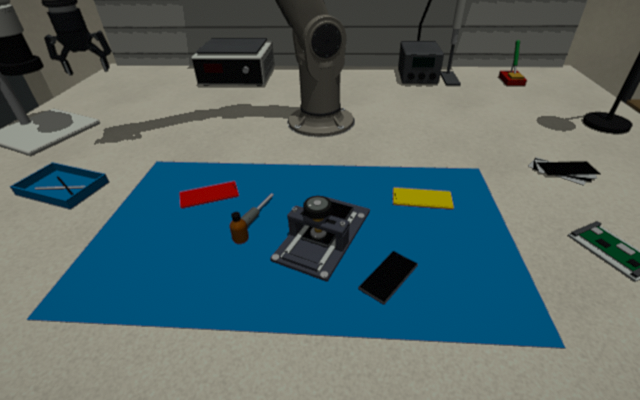

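View pics/top0.png

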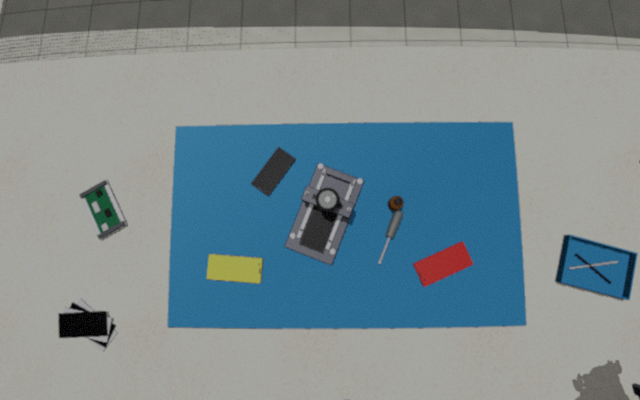

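The scene view shows the press at (320,235) with the wheel at (317,205), the old phone at (388,277), the bottle at (239,228), and red and yellow decoys. In the top view the wheel is at (328,200). The black phone in the press channel is at (316,233), with its open end towards the robot and its stop end away from it. The other black shapes are the old phone at (273,171), outside the press, and the stack at (85,324), off the mat. Only the one in the channel fits, so I'll enlarge it.

```bash
python3 - <<'E'
from h import *
t=cv2.imread('pics/top0.png')[155:275,270:420];s=cv2.imread('pics/scene0.png')[185:285,260:385]
a=cv2.resize(t,None,fx=4,fy=4,interpolation=cv2.INTER_CUBIC)
cv2.imwrite('pics/c_top.png',cv2.convertScaleAbs(a,alpha=2))
a=cv2.resize(s,None,fx=6,fy=6,interpolation=cv2.INTER_CUBIC)
cv2.imwrite('pics/c_sc.png',cv2.convertScaleAbs(a,alpha=2))
E
```

```text
(no output)
```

View pics/c_top.png

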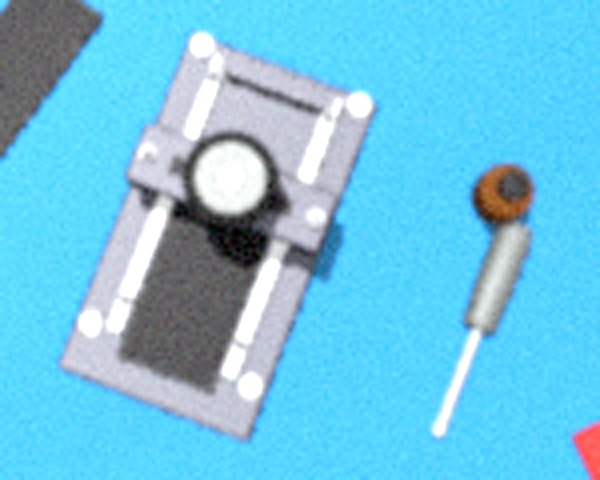

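View pics/c_sc.png

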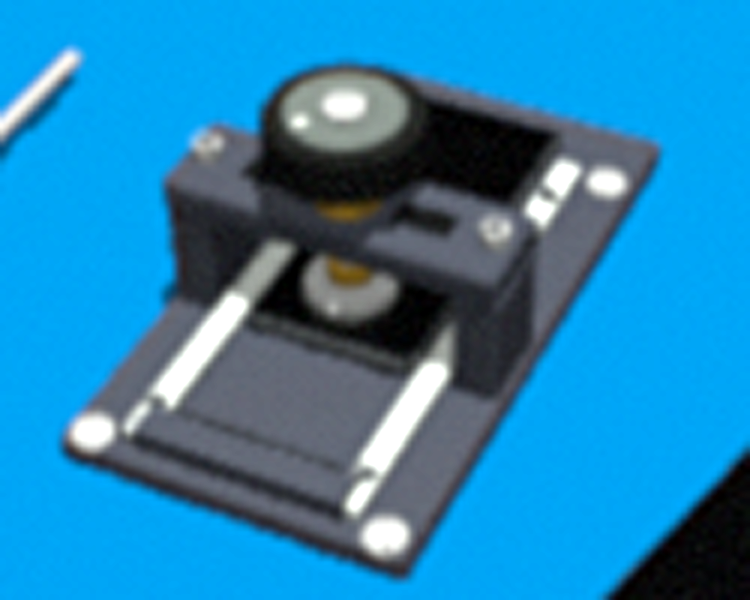

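The top crop shows the black phone in the channel, with its near end from (120,357) to (215,390), the stop bar at (275,92), and the wheel disc at (230,175). The scene crop shows the wheel disc centre at (344,103), and the phone's far edge lies under the pad, short of the stop. This confirms the phone in the channel is the right one.

```bash
python3 - <<'E'
from h import *
T=lambda u,v:((u+.5)/4-.5+270,(v+.5)/4-.5+155)
S=lambda u,v:((u+.5)/6-.5+260,(v+.5)/6-.5+185)
w,e=tri(('top',T(230,175)),('scene',S(344,103)));print('wheel top centre',w.round(4),e)
A=[onz('top',T(*p),.012) for p in [(62,365),(248,438),(377,108),(195,35)]]
print('jig corners',np.round(A,4)); 
bm=(A[0]+A[1])/2;tm=(A[2]+A[3])/2;x=(tm-bm)[:2];print('len',np.linalg.norm(x),'wid',np.linalg.norm(A[1]-A[0]),'yaw',np.arctan2(x[1],x[0]))
# bolts / rails directions
for a,b in [((90,323),(201,45)),((250,386),(359,104)),((117,328),(218,62)),((234,373),(337,105))]:
    P,Q=onz('top',T(*a),.016),onz('top',T(*b),.016);d=Q-P;print('yaw',np.arctan2(d[1],d[0]),np.linalg.norm(d))
for a,b in [((90,323),(250,386)),((201,45),(359,104))]:
    P,Q=onz('top',T(*a),.014),onz('top',T(*b),.014);d=P-Q;print('yawperp',np.arctan2(d[1],d[0])-np.pi/2,np.linalg.norm(d))
# tri corners with two views : near corners of bolts
for a,b in [((201,45),(385,535)),((359,104),(92,432)),((90,323),(606,183))]:
    print('bolt',*tri(('top',T(*a)),('scene',S(*b))))
yaw=np.arctan2(x[1],x[0]);u=np.array([np.cos(yaw),np.sin(yaw)]);n=np.array([-u[1],u[0]])
for nm,p,z in [('ph near L',(120,357),.021),('ph near R',(215,390),.021),('stop L',(228,76),.018),('stop R',(322,108),.018),('near edge mid',((62+248)/2,(365+438)/2),.012),('far',(286,72),.012)]:
    P=onz('top',T(*p),z);d=P[:2]-w[:2];print(nm,P.round(4),'jig',(d@u).round(4),(d@n).round(4))
o=get_obs();print(R.from_rotvec(o['orientation']).as_matrix().round(3))
E
```

```text
wheel top centre [0.6297 0.0441 0.1182] 0.0020319211495620575
jig corners [[ 0.5181  0.1575  0.012 ]
 [ 0.4692  0.0339  0.012 ]
 [ 0.6897 -0.0557  0.012 ]
 [ 0.7419  0.0675  0.012 ]]
len 0.23963164728181996 wid 0.13286633975181672 yaw -0.38413890927777444
yaw -0.37970577869265976 0.20262284225503405
yaw -0.38112027895191314 0.20304866271525318
yaw -0.36450958608872663 0.19230382338692653
yaw -0.3777644349607164 0.19293469762093693
yawperp -0.37979362933866545 0.11448519627400137
yawperp -0.3760778401801579 0.11477372446427535
bolt [0.73347764 0.0639599  0.01761109] 0.0014840749668563811
bolt [ 0.69149595 -0.042281    0.01693767] 0.0018702828016562843
bolt [0.5456839  0.13880533 0.01661813] 0.000989612403274159
ph near L [0.5229 0.1179 0.021 ] jig -0.1266 0.0285
ph near R [0.5009 0.0553 0.021 ] jig -0.1236 -0.0379
stop L [0.7118 0.045  0.018 ] jig 0.0757 0.0317
stop R [ 0.689  -0.0182  0.018 ] jig 0.0783 -0.0354
near edge mid [0.4936 0.0954 0.012 ] jig -0.1454 -0.0034
far [0.7153 0.0056 0.012 ] jig 0.0938 -0.0036
[[ 0.943  0.331 -0.001]
 [ 0.331 -0.943  0.002]
 [-0.    -0.002 -1.   ]]
```

Jig yaw is about -0.38, the axis is near (0.629, 0.0425), and the phone is about 51 mm short. I'll move to the open end with the fingers shut, choosing the half-turn that leaves room for clockwise winding.

Call:
jog_arm([
  [[2.1,3.6,0],0.15],
  [[2.1,3.6,0],0.15],
  [[2.1,3.6,0],0.15],
  [[2.1,3.6,0],0.15],
  [[2.1,3.6,0],0.15],
  [[2.1,3.6,0],0.15],
  [[2.1,3.6,0],0.15],
  [[2.1,3.6,0],0.15],
  [[2.1,3.6,0],0.15],
  [[2.1,3.6,0],0.15],
  [[2.1,3.6,0],0.15],
  [[2.1,3.6,0],0.15],
], hand=0, grip_force=30)

```text
clock: 1.3
tcp_pos: [0.476, -0.2034, 0.3038]
orientation: [-1.503, -2.758, 0.0]
contact_force: [1.0, 0.0, 0.2]
grip_width: 0.0001
```

Call:
jog_arm([
  [[0,4.3,0],0.124],
  [[0,4.3,0],0.124],
  [[0,4.3,0],0.124],
  [[0,4.3,0],0.124],
  [[0,4.3,0],0.124],
  [[0,4.4,0],0],
  [[0.2,4.4,-1],0],
  [[0,0,-4],0],
  [[0,0,-4],0],
  [[0,0,-4],0],
  [[0,0,-3],0],
  [[0,0,0],0],
])

```text
clock: 2.5
tcp_pos: [0.4751, 0.0973, 0.1404]
orientation: [-0.597, -3.077, 0.004]
contact_force: [-0.0, -0.7, 0.9]
grip_width: -0.0
```

```bash
python3 - <<'E'
from h import *
o=get_obs();print(o['clock'],o['joints'].round(3),o['tcp_pos'].round(4),2*np.arctan2(o['orientation'][1],o['orientation'][0]))
im=grab('top','t1')
cv2.imwrite('pics/t1c.png',cv2.convertScaleAbs(cv2.resize(im[155:275,270:420,::-1],None,fx=4,fy=4,interpolation=cv2.INTER_CUBIC),alpha=2))
t=o['tcp_pos']-[0,0,.073];print(proj('top',t))
E
```

```text
2.5 [ 0.22   0.494 -0.672  2.095  0.467  0.711  0.43 ] [0.4751 0.0973 0.1404] -3.5248009965067055
[[306.26094699 262.54072291]]
```

View pics/t1c.png

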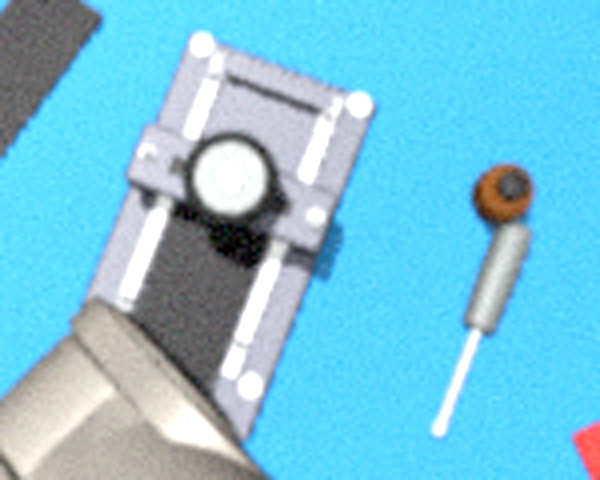

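The picture shows the arm over the open end, the wheel and stop unchanged, and the gripper hiding the near end. The tool is at jig x -0.163 and lateral -6 mm, so I'll centre it and lower in front of the phone.

Call:
jog_arm([
  [[0.2,0.5,-1.5],0],
  [[0,0,-1.5],0],
  [[0,0,-1.5],0],
  [[0,0,-0.5],0],
  [[0,0,0],0],
  [[0,0,0],0],
])

```text
clock: 3.15
tcp_pos: [0.4799, 0.1031, 0.0942]
orientation: [0.599, 3.084, 0.0]
contact_force: [0.4, 0.3, -0.4]
grip_width: -0.0001
```

Call:
jog_arm([
  [[0,0,-0.3],0],
  [[0,0,-0.3],0],
  [[0,0,0],0],
  [[0.46,-0.19,0],0],
  [[0.46,-0.19,0],0],
  [[0.46,-0.19,0],0],
  [[0.28,-0.11,0],0],
  [[0.28,-0.11,0],0],
  [[0.28,-0.11,0],0],
  [[0.28,-0.11,0],0],
  [[0.28,-0.11,0],0],
])

```text
clock: 4.25
tcp_pos: [0.5074, 0.0921, 0.0879]
orientation: [-0.598, -3.084, -0.0]
contact_force: [-1.1, 0.5, 1.9]
grip_width: 0.0004
```

Call:
jog_arm([
  [[0.28,-0.11,0],0],
  [[0.28,-0.11,0],0],
  [[0.28,-0.11,0],0],
  [[0.28,-0.11,0],0],
  [[0.28,-0.11,0],0],
  [[0.28,-0.11,0],0],
  [[0.28,-0.11,0],0],
  [[0.28,-0.11,0],0],
  [[0.28,-0.11,0],0],
  [[0.28,-0.11,0],0],
  [[0.28,-0.11,0],0],
])

```text
clock: 5.35
tcp_pos: [0.5385, 0.0797, 0.0879]
orientation: [-0.599, -3.084, -0.0]
contact_force: [-1.1, 0.1, 0.3]
grip_width: -0.0001
```

Call:
jog_arm([
  [[0.14,-0.055,0],0],
  [[0.14,-0.055,0],0],
  [[0.14,-0.055,0],0],
  [[0.14,-0.055,0],0],
  [[0.14,-0.055,0],0],
  [[0.14,-0.055,0],0],
])

```text
clock: 5.95
tcp_pos: [0.5468, 0.0765, 0.0879]
orientation: [-0.599, -3.084, 0.0]
contact_force: [-2.1, 0.1, 0.3]
grip_width: -0.0002
```

Call:
jog_arm([
  [[0.09,-0.037,0],0],
  [[0.09,-0.037,0],0],
])

```text
clock: 6.15
tcp_pos: [0.5486, 0.0758, 0.0879]
orientation: [-0.599, -3.084, -0.0]
contact_force: [-1.5, 0.0, 0.6]
grip_width: 0.0004
```

Call:
jog_arm([
  [[0.09,-0.037,0],0],
])

```text
clock: 6.25
tcp_pos: [0.549, 0.0756, 0.0878]
orientation: [-0.599, -3.083, 0.0]
contact_force: [-3.8, 1.1, 3.5]
grip_width: 0.0001
```

Call:
jog_arm([
  [[0.09,-0.037,0],0],
])

```text
clock: 6.35
tcp_pos: [0.5491, 0.0756, 0.0878]
orientation: [-0.598, -3.082, 0.001]
contact_force: [-6.7, 2.0, 5.1]
grip_width: -0.0003
```

The push has stalled with force rising from 1.5 to 7 N at TCP jig x -0.086, where home is expected. I'll back off, lift clear and open the hand.

Call:
jog_arm([
  [[-0.5,0.2,0],0],
  [[-1.8,0.7,0],0],
  [[-1.8,0.7,0],0],
  [[0,0,3],0],
  [[0,0,4],0],
  [[0,0,4],0],
  [[0,0,3],0],
  [[0,0,0],0],
], hand=0)

```text
clock: 7.15
tcp_pos: [0.5118, 0.0919, 0.2322]
orientation: [0.598, 3.075, 0.004]
contact_force: [0.7, 0.3, 0.4]
grip_width: 0.0005
```

```bash
python3 - <<'E'
from h import *
o=get_obs();print(o['clock'],o['joints'].round(3),o['tcp_pos'].round(4),o['contact_force'],o['moment'])
im=grab('scene','s2');it=grab('top','t2')
f=lambda a:cv2.convertScaleAbs(cv2.resize(a[...,::-1],(600,400),interpolation=cv2.INTER_CUBIC),alpha=2.2)
cv2.imwrite('pics/s2c.png',cv2.resize(np.vstack([f(im[190:282,255:393]),f(it[155:255,275:425])]),None,fx=.75,fy=.75))
E
```

```text
7.15 [ 0.313  0.403 -0.749  1.96   0.351  0.901  0.571] [0.5118 0.0919 0.2322] [0.6522669  0.30803257 0.43134938] [ 0.02792541 -0.03256698 -0.03676143]
```

View pics/s2c.png

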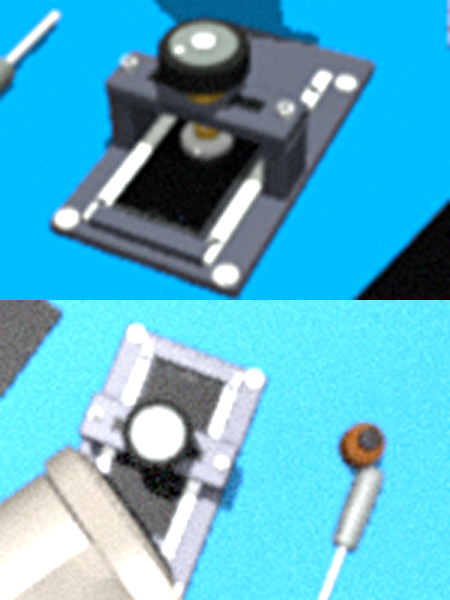

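The scene crop now shows the phone under the pad, with bare bed at the open end. In the top crop, dark glass reaches the stop behind the bridge. The phone is home. Next I'll move over the wheel with the hand open and turn counter-clockwise to gain winding range.

Call:
jog_arm([
  [[2.9,-1.2,0],0.15],
  [[2.9,-1.2,0],0.15],
  [[2.9,-1.2,0],0.15],
  [[2.9,-1.2,0],0.15],
  [[0,0,0],0.15],
  [[0,0,0],0.15],
  [[0,0,0],0.15],
  [[0,0,0],0.15],
  [[0,0,0],0.15],
  [[0,0,0],0.15],
  [[0,0,0],0],
  [[0,0,0],0],
], hand=8.5)

```text
clock: 8.45
tcp_pos: [0.6249, 0.0429, 0.2265]
orientation: [1.658, -2.667, -0.002]
contact_force: [-0.1, 0.2, 0.0]
grip_width: 0.0848
```

```bash
python3 - <<'E'
from h import *
o=get_obs();print(o['clock'],o['joints'].round(3),o['tcp_pos'].round(4),2*np.arctan2(o['orientation'][1],o['orientation'][0]),o['contact_force'],o['moment'])
# wheel rim from scene: grey disc / dark rim silhouettes for height
im=cv2.imread('pics/scene0.png');c=cv2.resize(im[185:285,260:385],None,fx=6,fy=6,interpolation=cv2.INTER_CUBIC)
S=lambda u,v:((u+.5)/6-.5+260,(v+.5)/6-.5+185)
# predicted wheel top/bottom rim outlines for W candidates vs seen silhouette: top row ~65, left col ~260, bottom of rim ~200 (crop)
for W in(.085,.0885,.092):
    t=np.linspace(0,2*np.pi,73)
    for z in(W,W+.02):
        P=np.c_[.6295+.029*np.cos(t),.0430+.029*np.sin(t),0*t+z];p=(proj('scene',P)-[260,185]+.5)*6-.5
        print(W,z,p.min(0).round(),p.max(0).round())
E
```

```text
8.45 [ 0.521  0.692 -1.006  1.699  0.641  1.12   2.006] [0.6249 0.0429 0.2265] -2.0292595601403343 [-0.12854588  0.17711859  0.04941531] [0.00992834 0.02064811 0.02905267]
0.085 0.085 [258. 126.] [424. 232.]
0.085 0.10500000000000001 [255.  82.] [423. 187.]
0.0885 0.0885 [258. 119.] [423. 224.]
0.0885 0.1085 [255.  74.] [423. 179.]
0.092 0.092 [257. 111.] [423. 216.]
0.092 0.112 [254.  66.] [423. 170.]
```

The silhouette gives a wheel top of about 0.112, so its underside is about 0.092. I'll descend around it.

Call:
jog_arm([
  [[0.45,0,0],0],
  [[0,0,-1.5],0],
  [[0,0,-1.5],0],
  [[0,0,-1.5],0],
  [[0,0,-1.5],0],
  [[0,0,-1.0],0],
  [[0,0,0],0],
  [[0,0,0],0],
])

```text
clock: 9.25
tcp_pos: [0.6299, 0.0432, 0.1579]
orientation: [-1.664, 2.665, 0.001]
contact_force: [-0.2, -0.4, 0.3]
grip_width: 0.0851
```

```bash
cat > st.py <<'E'
from h import *
o=get_obs();y=2*np.arctan2(o['orientation'][1],o['orientation'][0])%(2*np.pi)
d=np.array([.0,.0,.0]);print(round(o['clock'],2),'j',o['joints'].round(2),'tcp',o['tcp_pos'].round(4),'yaw',round(y,3),'F',o['contact_force'].round(1),'M',o['moment'].round(3),'w',o['grip_width'].round(4))
E
python3 st.py
```

```text
Traceback (most recent call last):
  File "st.py", line 3, in <module>
    d=np.array([.0,.0,.0]);print(round(o['clock'],2),'j',o['joints'].round(2),'tcp',o['tcp_pos'].round(4),'yaw',round(y,3),'F',o['contact_force'].round(1),'M',o['moment'].round(3),'w',o['grip_width'].round(4))
                                                                                                                                                                                        ^^^^^^^^^^^^^^^^^^^^^
AttributeError: 'float' object has no attribute 'round'
```

Call:
jog_arm([
  [[0,0,0],0],
  [[0,0,0],0],
  [[0,0,0],0],
  [[0,0,0],0],
  [[0,0,0],0],
  [[0,0,0],0],
], hand=4, grip_force=35)

```text
clock: 9.85
tcp_pos: [0.6283, 0.0446, 0.1591]
orientation: [1.665, -2.662, -0.003]
contact_force: [-7.9, 1.9, 7.4]
grip_width: 0.0568
```

```bash
sed -i "s/o\['grip_width'\].round(4)/round(float(o['grip_width']),4)/" st.py; python3 st.py
```

```text
9.85 j [ 0.48  0.77 -0.95  1.73  0.72  1.03  1.96] tcp [0.6283 0.0446 0.1591] yaw 4.259 F [-7.9  1.9  7.4] M [0.35  1.767 0.01 ] w 0.0568
```

Call:
jog_arm([
  [[-0.1,0.05,0.05],0],
  [[-0.1,0.05,0.05],0],
  [[0,0,0],0],
  [[0,0,0],0],
])

```text
clock: 10.25
tcp_pos: [0.628, 0.0446, 0.1592]
orientation: [-1.664, 2.664, 0.001]
contact_force: [-1.2, 2.3, 1.2]
grip_width: 0.0566
```

```bash
python3 st.py
```

```text
10.25 j [ 0.48  0.77 -0.95  1.74  0.72  1.02  1.95] tcp [0.628  0.0446 0.1592] yaw 4.258 F [-1.2  2.3  1.2] M [0.709 0.334 0.005] w 0.0566
```

Call:
jog_arm([
  [[0,0,0],-0.05],
  [[0,0,-0.02],-0.1],
  [[0,0,-0.02],-0.1],
  [[0,0,-0.02],-0.1],
  [[0,0,-0.02],-0.1],
  [[0,0,-0.02],-0.1],
])

```text
clock: 10.85
tcp_pos: [0.6279, 0.0447, 0.1584]
orientation: [-0.873, 3.017, 0.001]
contact_force: [-1.3, 3.7, 2.5]
grip_width: 0.0568
```

```bash
python3 st.py
```

```text
10.85 j [ 0.41  0.72 -0.83  1.74  0.63  0.97  1.46] tcp [0.6279 0.0447 0.1584] yaw 3.705 F [-1.3  3.7  2.5] M [0.668 0.464 0.281] w 0.0568
```

Call:
jog_arm([
  [[0,0.05,-0.02],-0.1],
  [[0,0,-0.02],-0.1],
  [[0,0,-0.02],-0.1],
  [[0,0,-0.02],-0.1],
  [[0,0,-0.02],-0.1],
  [[0,0,-0.02],-0.1],
])

```text
clock: 11.45
tcp_pos: [0.628, 0.0449, 0.1574]
orientation: [0.058, 3.14, 0.0]
contact_force: [-1.8, 0.5, 4.3]
grip_width: 0.057
```

```bash
python3 st.py
```

```text
11.45 j [ 0.33  0.67 -0.7   1.75  0.53  0.92  0.94] tcp [0.628  0.0449 0.1574] yaw 3.105 F [-1.8  0.5  4.3] M [0.45  0.549 0.288] w 0.057
```

Call:
jog_arm([
  [[0,0,0],-0.1],
  [[0,0,0],-0.1],
  [[0,0,-0.02],-0.1],
  [[0,0,-0.02],-0.1],
  [[0,0,-0.02],-0.1],
])

```text
clock: 11.95
tcp_pos: [0.6281, 0.045, 0.1567]
orientation: [0.833, 3.028, 0.001]
contact_force: [-2.0, -0.3, 3.4]
grip_width: 0.0568
```

```bash
python3 st.py
```

```text
11.95 j [ 0.25  0.64 -0.58  1.75  0.44  0.88  0.51] tcp [0.6281 0.045  0.1567] yaw 2.605 F [-2.  -0.3  3.4] M [0.524 0.35  0.325] w 0.0568
```

Call:
jog_arm([
  [[0,0,-0.01],-0.1],
  [[0,0,-0.02],-0.1],
  [[0,0,-0.02],-0.1],
  [[0,0,-0.02],-0.1],
])

```text
clock: 12.35
tcp_pos: [0.6282, 0.045, 0.1562]
orientation: [1.417, 2.803, 0.001]
contact_force: [-2.6, 1.1, 3.6]
grip_width: 0.057
```

```bash
python3 st.py
```

```text
12.35 j [ 0.19  0.62 -0.49  1.76  0.37  0.86  0.16] tcp [0.6282 0.045  0.1562] yaw 2.205 F [-2.6  1.1  3.6] M [0.366 0.364 0.404] w 0.057
```

Call:
jog_arm([
  [[0,0,-0.01],-0.05],
  [[0,0,-0.01],-0.05],
  [[0,0,-0.01],-0.05],
])

```text
clock: 12.65
tcp_pos: [0.6282, 0.045, 0.1559]
orientation: [1.62, 2.69, 0.001]
contact_force: [-2.7, 1.2, 4.4]
grip_width: 0.0569
```

```bash
python3 st.py
```

```text
12.65 j [ 0.16  0.61 -0.46  1.76  0.34  0.85  0.03] tcp [0.6282 0.045  0.1559] yaw 2.057 F [-2.7  1.2  4.4] M [0.354 0.26  0.425] w 0.0569
```

Call:
jog_arm([
  [[0,0,-0.01],-0.05],
  [[0,0,-0.01],-0.05],
])

```text
clock: 12.85
tcp_pos: [0.6282, 0.045, 0.1558]
orientation: [1.753, 2.606, 0.001]
contact_force: [-2.3, 1.2, 4.9]
grip_width: 0.057
```

```bash
python3 st.py
```

```text
12.85 j [ 0.14  0.61 -0.43  1.76  0.33  0.84 -0.05] tcp [0.6282 0.045  0.1558] yaw 1.957 F [-2.3  1.2  4.9] M [0.314 0.288 0.443] w 0.057
```

Call:
jog_arm([
  [[0,0,0],-0.05],
  [[0,0,-0.01],-0.05],
])

```text
clock: 13.05
tcp_pos: [0.6282, 0.045, 0.1557]
orientation: [1.881, 2.515, 0.001]
contact_force: [-2.7, 1.0, 4.5]
grip_width: 0.057
```

```bash
python3 st.py
```

```text
13.05 j [ 0.13  0.6  -0.41  1.76  0.31  0.84 -0.14] tcp [0.6282 0.045  0.1557] yaw 1.857 F [-2.7  1.   4.5] M [0.249 0.277 0.424] w 0.057
```

Call:
jog_arm([
  [[0,0,0],-0.05],
])

```text
clock: 13.15
tcp_pos: [0.6282, 0.045, 0.1557]
orientation: [1.943, 2.467, 0.001]
contact_force: [-1.3, 1.3, 5.1]
grip_width: 0.057
```

```bash
python3 st.py
```

```text
13.15 j [ 0.12  0.6  -0.4   1.76  0.3   0.83 -0.18] tcp [0.6282 0.045  0.1557] yaw 1.807 F [-1.3  1.3  5.1] M [0.301 0.136 0.345] w 0.057
```

Call:
jog_arm([
  [[0,0,-0.01],-0.05],
])

```text
clock: 13.25
tcp_pos: [0.6282, 0.045, 0.1556]
orientation: [2.004, 2.418, 0.001]
contact_force: [-1.3, 2.1, 4.6]
grip_width: 0.0568
```

```bash
python3 st.py
```

```text
13.25 j [ 0.11  0.6  -0.38  1.76  0.29  0.83 -0.22] tcp [0.6282 0.045  0.1556] yaw 1.757 F [-1.3  2.1  4.6] M [0.275 0.225 0.418] w 0.0568
```

```bash
python3 - <<'E'
from h import *
a=[]
for i in range(12):
    im=grab_frame('scene');a.append(get_obs()['moment'][2])
a=np.array(a);print(a.round(3),a.mean(),a.std())
E
```

```text
[0.432 0.396 0.35  0.35  0.393 0.371 0.349 0.342 0.338 0.426 0.367 0.411] 0.37703079087327446 0.03185965498113753
```

Noise is about 0.03 per reading. The held mean is 0.377 N m, which means about 0.417 turning, so roughly 0.3 rad is still needed.

Call:
jog_arm([
  [[0,0,0],-0.05],
  [[0,0,-0.01],-0.05],
  [[0,0,-0.01],-0.05],
  [[0,0,-0.01],-0.05],
  [[0,0,-0.01],-0.05],
  [[0,0,-0.01],-0.05],
])

```text
clock: 14.45
tcp_pos: [0.6283, 0.0449, 0.1551]
orientation: [2.342, 2.093, 0.002]
contact_force: [-3.2, 1.8, 6.0]
grip_width: 0.0566
```

```bash
python3 st.py; python3 - <<'E'
from h import *
a=[]
for i in range(16):
    im=grab_frame('scene');a.append(get_obs()['moment'][2])
a=np.array(a);print(a.round(3),a.mean(),a.std())
E
```

```text
14.45 j [ 0.06  0.59 -0.31  1.77  0.24  0.82 -0.48] tcp [0.6283 0.0449 0.1551] yaw 1.459 F [-3.2  1.8  6. ] M [0.19  0.301 0.405] w 0.0566
[0.481 0.445 0.418 0.43  0.458 0.476 0.403 0.416 0.391 0.453 0.439 0.419
 0.417 0.463 0.383 0.368] 0.42868148868331996 0.03191724009293898
```

Held torque is now 0.429 ± 0.008 N m, about 0.47 while turning. That is firm and well below 0.55, so I'll release and lift.

Call:
jog_arm([
  [[0,0,0],0],
  [[0,0,0],0],
  [[0,0,0],0],
  [[0,0,0],0],
  [[0,0,0],0],
  [[0,0,0],0],
  [[0,0,0],0],
  [[0,0,0],0],
], hand=8.5)

```text
clock: 16.05
tcp_pos: [0.6278, 0.0446, 0.1542]
orientation: [-2.343, -2.092, -0.0]
contact_force: [-0.4, -0.5, -0.8]
grip_width: 0.0851
```

Call:
jog_arm([
  [[0,0,1],0],
  [[0,0,2],0],
  [[0,0,3],0],
  [[0,0,4],0],
  [[-2,-2,2],0],
  [[-3,-3,0],0],
  [[-3,-3,0],0],
  [[-3,-4,0],0],
  [[-3,-4,0],0],
  [[-1,-4,0],0],
  [[0,0,0],0],
  [[0,0,0],0],
])

```text
clock: 17.25
tcp_pos: [0.4777, -0.1562, 0.275]
orientation: [2.345, 2.089, 0.001]
contact_force: [-0.2, 0.9, 0.3]
grip_width: 0.0849
```

```bash
python3 st.py; python3 - <<'E'
from h import *
im=grab('scene','s3');it=grab('top','t3')
f=lambda a:cv2.convertScaleAbs(cv2.resize(a[...,::-1],(600,400),interpolation=cv2.INTER_CUBIC),alpha=2.2)
cv2.imwrite('pics/s3c.png',cv2.resize(np.vstack([f(im[190:282,255:393]),f(it[155:255,275:425])]),None,fx=.75,fy=.75))
# bystanders moved? difference to first frames outside press/arm
for n,a,b in(('scene','scene0','s3'),('top','top0','t3')):
    A,B=[cv2.GaussianBlur(cv2.imread(f'pics/{k}.png'),(5,5),0) for k in(a,b)]
    m=(cv2.absdiff(A,B).max(2)>35).astype('uint8');c=cv2.connectedComponentsWithStats(m)[2][1:]
    print(n,[tuple(int(q) for q in r) for r in c if r[4]>25])
E
```

```text
17.25 j [ 0.44  0.24 -0.29  1.98  0.09  0.93 -0.01] tcp [ 0.4777 -0.1562  0.275 ] yaw 1.455 F [-0.2  0.9  0.3] M [ 0.037 -0.032 -0.019] w 0.0849
scene [(41, 0, 70, 75, 2590), (276, 0, 16, 25, 121), (216, 5, 14, 18, 206), (308, 15, 16, 12, 39), (314, 22, 18, 19, 226), (336, 22, 7, 11, 34), (197, 39, 39, 8, 190), (200, 53, 40, 7, 235), (205, 84, 42, 51, 1249), (244, 104, 18, 13, 156), (269, 105, 14, 3, 37), (227, 106, 10, 13, 85), (95, 110, 114, 34, 1326), (212, 117, 71, 81, 2110), (225, 198, 12, 5, 46), (332, 202, 20, 16, 225), (292, 240, 32, 21, 422)]
top [(323, 176, 26, 22, 288), (407, 225, 139, 175, 19010), (300, 226, 29, 27, 491), (573, 360, 56, 40, 1505), (632, 383, 8, 16, 97)]
```

View pics/s3c.png

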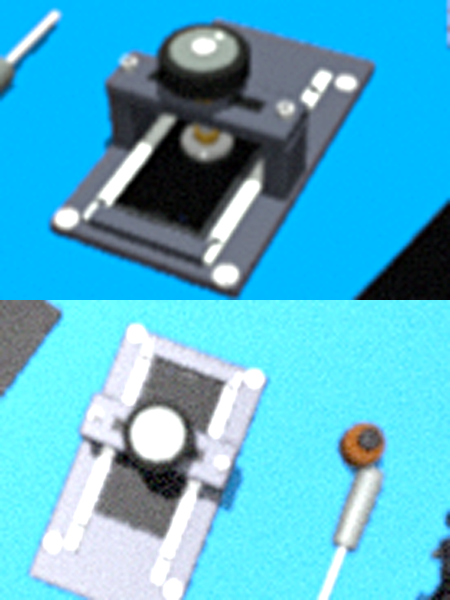

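The final crops show the phone against the stop, the pad down on the glass, and the wheel lower and free. The bottle, driver and old phone have not moved. Only the press and the arm (with its shadow) differ from the first frames. Handing in.

```bash
python3 -c "
from bench import *
print(hand_in())"
```

```text
the job is handed in; nothing more can be done
None
```

The phone is fully home and the tension wheel is wound up firm. I handed the job in at about 17 s of the 72 s allowed.

- **Phone:** I pushed it about 50 mm with shut fingers until it stalled against the stop at about 7 N. The stall was within 1–2 mm of the home position I expected, and later pictures show the phone against the stop.
- **Wheel:** I wound it clockwise about 2.8 rad in one grip. The held torque at the end averaged 0.429 N m, which is about 0.47 N m while turning, using the stated 0.04 difference. That is firm, and below the 0.55 N m at which the glass cracks.
- **Last checks:** With the arm withdrawn, the pad is on the glass and the wheel is free. Forces read about zero, and the bottle, driver and old phone have not moved.
- **Doubtful readings:** Single torque readings varied by about 0.03 N m (one read 0.345 mid-wind), so I relied on averages. Measured from the two views, the wheel's hub came out at 118 mm. The stated maximum for the wheel top is 112 mm, so I used the wheel's outline (about 112 mm) instead. At the first grip the wheel was also about 2 mm from where I had measured it, and I re-centred before winding.

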